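Ready the paint scale for the mixing cup

ROBOT

A 6-joint arm with a two-finger parallel gripper is mounted at the origin on the work surface. World frame = base frame: x ahead of the robot, y to its left, z up, the work surface at z = 0. Lengths are in m, angles in rad, forces in N, time in s.
With the tool pointing down it reaches from about 0.35 to 0.975 m from the base axis. Payload 4.9 kg.
Tool frame: the origin (TCP) lies on the centre line of the jaws, within the pads' length; the fingertips stand 25 mm ahead of it and the grasp point (between the pads) lies 6 mm ahead of it; z points along the fingers, y is the line along which they close (so a half turn about z gives the same grasp; the last joint's range is limited). The gripper opens to 85 mm and grips with 20 to 120 N. Pads are 22 mm wide; open, the fingers measure 114 mm over their backs; the gripper's body (76 mm by 85 mm) begins 54 mm behind the grasp point. The pads swing forward as they close: fully open they stand 13 mm farther back than shut.
Start: joints at [1.03, 0.053, 1.613, -0, 1.476, -0.119], TCP at [0.256, 0.57, 0.256] pointing down, gripper open.
Joint ranges: [-3.01, 3.01], [-1.01, 2.22], [0.06, 2.58], [-1.02, 4.17], [0.09, 2.62], [-3.14, 3.14]. Speed limits (rad/s): [2.57, 2.57, 3.14, 3.14, 3.14, 3.14].

INTERFACE

Orientations are given as a unit quaternion [w, x, y, z].
In Python, from plant import state, grab_frame, get_calibration, job gives the robot as it stands. The module is installed in compiled form; this text tells all that it offers.
- The arm moves only by the tool move_arm, never from a script. Its argument "targets" is a list that holds one entry, the list of rows, each a list of 5 numbers: the opening in per cent of the stroke, from 0 (shut) to 100 (fully open), then the shift along the tool's x, y, z as a fraction of full scale, then the turn about the tool's z as a fraction of full scale. A call has 1 to 5 rows; each row shifts and turns the commanded pose from where the row before left it, along the tool's axes as they then stand; what a row does not reach is not made up. Full scale, the value 1, is 0.6 m for a shift and 6 degrees for a turn. A row lasts 1/12 s, in which the tool goes at most 41.7 mm and 7.16 degrees, less where a joint would pass 70% of its speed; a pose out of reach is approached as far as the arm can. A call with a number of a shift or a turn outside -1 to 1 is refused whole. A call with a gripper value outside its range is refused whole. The fingers move at their own pace and stop on an object; the grip force is fixed at half the most. Time passes only in rows, so rows that do not move let the fingers close. It gives the time, the measured TCP pose, the force, the opening and the grip force at its end, in the units of the state.
- state(): the state, without advancing time (a new reading comes with each control period).
- grab_frame(name): name is "scene" or "top" or "wrist"; returns the picture (480x640x3 uint8, red, green, blue); there is no depth.
- get_calibration(name): a dict with "vertical_fov" (degrees; the focal length in pixels is half the picture's height over the tangent of half this angle, whatever the lens; pixels are square), "cx", "cy" (the principal point, pixels), "dist_coeffs" ([k1, k2, p1, p2, k3] as OpenCV has them; the pictures are not rectified), "R" (3x3) and "t" (3): a world point X has camera coordinates R X + t. Camera axes: x right, y down, z forward; pixel columns grow to the right and rows downward; lengths in m; the calibration is good to about 2 mm. A picture is of the moment at which its call begins: read the wrist's pose just before it. get_calibration takes no time and is no camera call; for the wrist camera it gives the pose at the moment of the call.
- job.job_done(): hands the job in; it is judged then, once.
The state is a dict: "time": time; "joint_pos": joint angles; "joint_vel": joint speeds; "joint_efforts": joint torques, N m; "tool_pos": TCP position; "tool_rot": TCP orientation; "contact_force": force on the tool from outside, world axes, zero at the start; "ft_torque": the same for the moment, N m; "gripper_width": opening from 0.0 (shut) to 1.0 (fully open); "grasp_force": force on a finger pad.
Only numpy, scipy, OpenCV 4.12 (cv2) and the standard library are available. Lean on these libraries where they do the work, as an engineer would, in place of code of your own. Each camera call takes 0.05 s, during which the arm holds its last target. There are 200 camera calls.

TASK

The mixing cup already stands on the pan of the paint scale: get the scale ready for weighing. With a fingertip, tip the power rocker at the left end of the control panel (as seen from the robot) to on by pushing down its raised end, the one towards the robot, then press the small square unit key to go over to grams, then press the wide bar-shaped tare key to zero out the cup; push each one lightly, as there is a weighing cell underneath, and let each key spring back before going on. Do not press the two round keys, do not touch the pan or the cup, leave the things lying around where they are, and finish clear of the scale with the switch on.

Things in the scene. Friction and masses are not known exactly. Their poses are not given: they have to be found in the camera images.
- scale: Paint-mixing bench scale, fixed: light grey housing 310 (x) x 280 (y) mm; origin: centre of its underside, on the table. Its own -x side is the front: a dark control panel on the front 100 mm slopes 6 degrees down to the front (56 mm high at the front edge, 67 at the back). The row of controls lies 28 mm behind the front edge; a blank display and a bubble level lie behind it.
- pan: Stainless weighing pan 196 (x) x 264 (y) mm on the back of the scale; its top is 84 mm above the table, 10 mm above this origin (centre of its underside). It begins 78 mm behind the key centres. Not to be touched.
- mixing_cup: White plastic cup, rim diameter 80 mm, 95 mm high, loose on the pan, 80 to 190 g; the origin is the centre of its underside. Its nearest wall is at least 140 mm behind the row of keys. Not to be touched.
- power_rocker (a joint): Power rocker switch, 20 mm wide (y), 40 mm long (x), hinged across its middle, at the scale's +y end of the panel (y = +110 mm). Angle in rad: 0 = off (the end towards the front of the scale stands up), 0.24 = on (that end fully down); on counts from 0.17. Starts at 0 to 0.04, stays where it is left, takes about 1 N at its end to move, has rigid stops.
- rocker_front (a point): The spot to push on the rocker: top face of its front end, 14 mm from the hinge, 6 mm inside the tip. It turns with the rocker, so its z is not the normal of the panel; the two halves of the rocker rise to its ends like a shallow V. It sinks about 3 mm along the panel's normal from off to on. When off this point is 14 mm and the tip 16 mm above the panel; when on the tip is at 11 mm.
- unit_key (a joint): Travel of the unit key (scale's y = +52 mm) in m, 0 = up, 0.005 = fully down. Stands 9 mm proud of the panel; sprung, 5 mm of travel, starts to give at 1 N and bottoms at 5 N, springs back when let go; it counts as pressed from about half its travel (2.5 mm).
- unit_key_top (a point): Middle of the top of the unit key, a small square grey key 18 x 18 mm. z is the panel's normal (the direction of travel is -z), x points to the back of the scale, y along the row of keys. It moves with the key.
- tare_key (a joint): Travel of the tare key (scale's y = -60 mm) in m, 0 = up, 0.005 = fully down. Stands 9 mm proud of the panel; sprung, 5 mm of travel, starts to give at 1 N and bottoms at 5 N, springs back when let go; it counts as pressed from about half its travel (2.5 mm).
- tare_key_top (a point): Middle of the top of the tare key, a wide grey bar 36 mm (y) x 18 mm (x). Axes as for the unit key. It moves with the key.
- zero_key (a joint): Travel of the round zero key between the unit and tare keys, as the others. Not to be pressed.
- zero_key_top (a point): Middle of the top of the round zero key, 20 mm across, at the middle of the row.
- print_key (a joint): Travel of the round print key at the -y end of the row, as the others. Not to be pressed.
- print_key_top (a point): Middle of the top of the round print key, 20 mm across.
- paint_tin: Closed round paint tin, 90 mm across, 95 mm high, beside the scale on its +y side; origin at the centre of its underside.
- hardener_can: Round can, 64 mm across, 85 mm high, beside the scale on its -y side; origin at the centre of its underside.
- tape_roll: Roll of masking tape lying flat, 100 mm across, 25 mm high, beside the panel on the -y side; origin at the centre of its underside.
- tin_lid: Metal tin lid lying flat, 100 mm across, 8 mm high, beside the panel on the +y side; origin at the centre of its underside.
- screwdriver: Screwdriver lying across in front of the scale, 200 mm long and 26 mm high; its origin lies midway along it, on the underside.
- stir_stick: Wooden stirring stick 200 x 20 x 5 mm lying beyond the can and the tape on the scale's -y side; origin at the centre of its underside.

How it is judged:
On the way, in this order (a step that is already met when the one before it is completed fails the run):
1. the power rocker is tipped on, with both keys still up (value of joint power_rocker above 0.17 rad and value of joint each of unit_key, tare_key below 0.001 m), for 0.1 s.
2. the unit key is pressed, the tare key being up (value of joint unit_key above 0.0025 m and value of joint tare_key below 0.001 m and value of joint power_rocker above 0.17 rad), for 0.05 s.
3. the unit key has sprung back and the tare key is pressed (value of joint tare_key above 0.0025 m and value of joint unit_key below 0.001 m and value of joint power_rocker above 0.17 rad), for 0.05 s.
At the end, for the whole second after the job is handed in: The rocker is on (at least 0.17 of 0.24 rad), all four keys are up (within 1 mm), the cup stands upright on the pan within 8 mm of where it was, and the other loose things are within 10 mm of where they were (all of step 1 and value of joint each of zero_key, print_key below 0.001 m and z of mixing_cup in the frame of pan above 0.006 m and distance of mixing_cup from where it was at the start of the episode below 0.008 m and angle between mixing_cup's own z axis and vertical below 0.1 rad and distance of each of paint_tin, hardener_can, tape_roll, tin_lid, screwdriver, stir_stick from where it was at the start of the episode below 0.01 m); the robot touches nothing.
It fails at once if the unit or tare key is pressed (2 mm) while the rocker is off (below 0.09 rad) (value of joint power_rocker below 0.09 rad and value of joint any of unit_key, tare_key above 0.002 m).
It fails at once if a round key is pressed (2 mm) (value of joint any of zero_key, print_key above 0.002 m).
It fails at once if the scale is pushed hard (over 40 N) (contact force between any of the fingers, the arm and scale above 40 N).
It fails at once if the pan or the cup is touched (contact force between any of the fingers, the arm and pan above 0.3 N or contact force between any of the fingers, the arm and mixing_cup above 0.3 N).
It fails at once if the cup is moved (over 8 mm) or another loose thing is moved or lifted (over 10 mm) (distance of mixing_cup from where it was at the start of the episode above 0.008 m or distance of any of paint_tin, hardener_can, tape_roll, tin_lid, screwdriver, stir_stick from where it was at the start of the episode above 0.01 m).
It also fails if it takes over 48 s, if anything falls off the work surface, if the arm or the gripper's body presses on something with over 40 N, if the wrist force passes 120 N, or if a joint passes its speed limit or range.

## Working session

There is one attempt and no reset: what is moved stays moved. The work goes in short steps, Python scripts to look and compute and a tool call to move; the robot and the scene stay as the last step left them, time stands still between calls to the robot, and variables do not carry over. Pictures are saved under pics/ and viewed, at most 10 in all, crops included, and the job is handed in when it is done.

Besides the shell and the picture viewer there is one more tool, called after ">>>" as a command line: name --argument value ..., lists and objects as JSON in quotes. move_arm: Moves the arm, as the interface text tells. Shift numbers are shares of 0.6 m and turn numbers shares of 6 degrees, none past 1 either way. Its arguments: {"type":"object","properties":{"targets":{"type":"array"}},"required":["targets"]}

```bash
mkdir -p pics; python3 - <<'E'
from plant import state, grab_frame, get_calibration
import cv2
for n in("top","scene"):
    cv2.imwrite(f"pics/{n}0.png",grab_frame(n)[:,:,::-1])
    print(n,get_calibration(n))
print(state())
E
```

```text
top {'vertical_fov': 47.83289658455521, 'cx': 319.20300362939946, 'cy': 235.49612044450578, 'dist_coeffs': array([-0.04986166,  0.        ,  0.        ,  0.        ,  0.        ]), 'R': array([[ 0.01322642, -0.99988165, -0.00785749],
       [-0.99713876, -0.01260442, -0.07453464],
       [ 0.07442678,  0.00882083, -0.99718747]]), 't': array([0.01080887, 0.57833338, 1.08023137])}
scene {'vertical_fov': 53.20279971740684, 'cx': 322.8479222138609, 'cy': 238.96350048003586, 'dist_coeffs': array([-0.00732654,  0.        ,  0.        ,  0.        ,  0.        ]), 'R': array([[ 0.89057681,  0.45478855, -0.00635046],
       [ 0.27688724, -0.5531778 , -0.78570209],
       [-0.36084124,  0.6979697 , -0.61857246]]), 't': array([-0.50906589, -0.0965609 ,  1.16623484])}
{'time': 0.1, 'joint_pos': array([ 1.02999343e+00,  5.33139062e-02,  1.61415969e+00,  7.47831221e-06,
        1.47600642e+00, -1.19010096e-01]), 'joint_vel': array([ 0.00095518, -0.00092525, -0.00336208,  0.00094925,  0.00025684,
       -0.00016552]), 'joint_efforts': array([ 2.13099629e-04, -3.94904816e+01, -3.71364105e+01, -1.37427769e-04,
        3.94122675e-03,  9.05839585e-06]), 'tool_pos': array([0.25560723, 0.56977253, 0.25516983]), 'tool_rot': array([-3.09230793e-04,  2.09336780e-01,  9.77843148e-01, -8.91584143e-04]), 'contact_force': array([-0.04482873,  0.33650507,  0.49311771]), 'ft_torque': array([ 0.01418239, -0.0343242 ,  0.01540445]), 'grasp_force': 0.0, 'gripper_width': 1.0013836733449084}
```

View pics/top0.png

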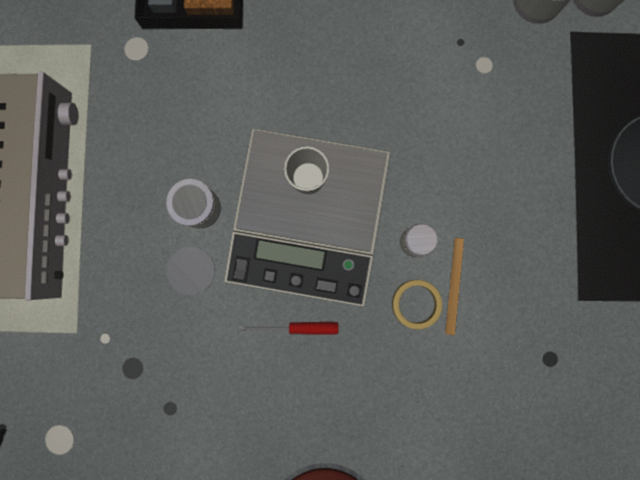

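View pics/scene0.png

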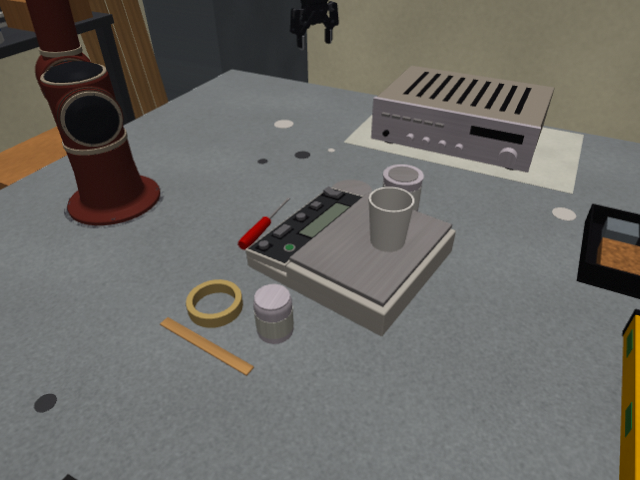

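The top view shows the scale with the rocker at about (241,268), then unit (270,276), zero (296,281), tare (327,286) and print (354,291). The scene view agrees. Next I'll segment the keys.

```bash
cat > h.py <<'E'
import numpy as np, cv2
from plant import state, grab_frame, get_calibration
def K(c):
    f=240/np.tan(np.radians(c["vertical_fov"]/2)); return np.array([[f,0,c["cx"]],[0,f,c["cy"]],[0,0,1]])
def cast(c,px,z):
    u=cv2.undistortPoints(np.array(px,float).reshape(-1,1,2),K(c),c["dist_coeffs"]).reshape(-1,2)
    d=np.c_[u,np.ones(len(u))]@c["R"]; o=-c["R"].T@c["t"]
    return o+d*((z-o[2])/d[:,2])[:,None]
def proj(c,X):
    return cv2.projectPoints(np.array(X,float).reshape(-1,1,3),cv2.Rodrigues(c["R"])[0],c["t"],K(c),c["dist_coeffs"])[0].reshape(-1,2)
E
python3 - <<'E'
from h import *
im=cv2.imread("pics/top0.png"); c=get_calibration("top")
g=cv2.cvtColor(im,cv2.COLOR_BGR2GRAY)
print(g[262:296,296].tolist())
cr=cv2.resize(im[225:310,220:380],None,fx=5,fy=5,interpolation=cv2.INTER_CUBIC); cv2.imwrite("pics/crop0.png",cr)
px=[(241,268),(270,276),(296,281),(327,286),(354,291)]
P=cast(c,px,.068); print(P.round(4)); print(np.linalg.norm(P-P[2],axis=1))
E
```

```text
[106, 103, 83, 44, 37, 52, 54, 51, 49, 53, 50, 42, 31, 44, 85, 96, 93, 94, 91, 87, 91, 92, 87, 56, 37, 48, 53, 50, 49, 49, 74, 128, 135, 102]
[[ 0.5093  0.1692  0.068 ]
 [ 0.4946  0.1124  0.068 ]
 [ 0.4856  0.0617  0.068 ]
 [ 0.4768  0.0015  0.068 ]
 [ 0.4678 -0.0509  0.068 ]]
[0.1100915  0.05146546 0.         0.06087721 0.11400862]
```

View pics/crop0.png

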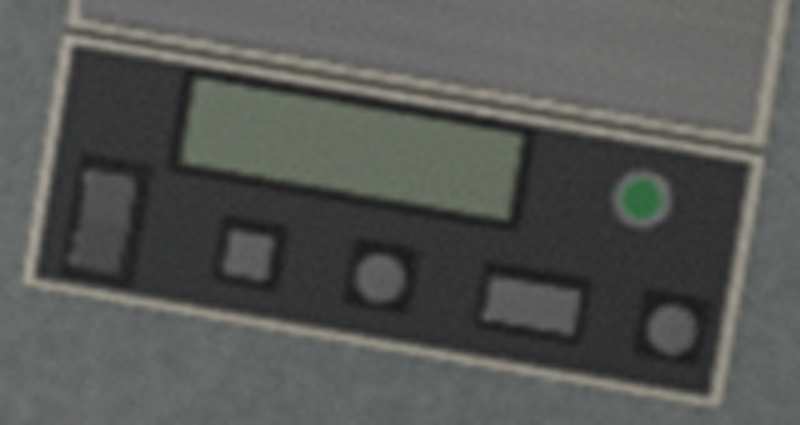

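```bash
cat >> h.py <<'E'
from scipy.spatial.transform import Rotation as Ro
def delta(T):
    s=state(); q=s["tool_rot"]; R=Ro.from_quat(q[[1,2,3,0]]).as_matrix()
    d=R.T@(np.array(T)-s["tool_pos"]); return d/0.6
E
python3 - <<'E'
from h import *
import json
im=cv2.imread("pics/top0.png"); c=get_calibration("top")
s=8; x0,y0=220,225
g=cv2.resize(cv2.cvtColor(im,cv2.COLOR_BGR2GRAY)[y0:310,x0:380],None,fx=s,fy=s,interpolation=cv2.INTER_CUBIC)
m=(g>70).astype(np.uint8)
n,l,st,ce=cv2.connectedComponentsWithStats(m)
ce=(ce+.5)/s-.5+[x0,y0]
px=[]
for guess in [(241,268),(270,276),(296,281),(327,286),(354,291)]:
    i=np.argmin(np.linalg.norm(ce-guess,axis=1)+1e3*(st[:,4]<1000)); px.append(ce[i]); print(ce[i].round(2),st[i,4]/s/s)
P=cast(c,px,.068)
ys=np.array([.052,0,-.060]); Q=P[1:4,:2]
# rigid fit of collinear points
A=np.c_[ys-ys.mean()]; d=(A*(Q-Q.mean(0))).sum(0); d/=np.linalg.norm(d)
o=Q.mean(0)-d*ys.mean(); xs=np.array([d[1],-d[0]])
print("res mm",((o+np.outer(ys,d)-Q)*1e3).round(2).tolist(),"o",o,"yaw deg",np.degrees(np.arctan2(xs[1],xs[0])))
print("rocker/print in scale frame",[((P[i,:2]-o)@xs,(P[i,:2]-o)@d) for i in (0,4)])
R={"hinge":o+.11*d,"push":o+.11*d-.019*xs,"unit":o+.052*d,"tare":o-.06*d}
print({k:v.round(4).tolist() for k,v in R.items()})
json.dump({k:v.tolist() for k,v in R.items()},open("t.json","w"))
print("to 0.17 above push",delta([*R["push"],.17]))
# front edge corners (top of housing, z .056)
C=cast(c,[(225.5,281.5),(363.5,305)],.056)[:,:2]; print("front edge",[((p-o)@xs,(p-o)@d) for p in C])
E
```

```text
[240.12 268.45] 161.609375
[269.18 275.56] 71.46875
[295.52 280.12] 66.234375
[325.93 285.6 ] 150.546875
[353.81 290.44] 65.859375
res mm [[0.08, 0.05], [-0.13, 0.03], [0.05, -0.08]] o [0.48718538 0.06270543] yaw deg -9.219591446018896
rocker/print in scale frame [(np.float64(0.0036389403887630996), np.float64(0.11020546657322787)), (np.float64(7.903750983829799e-05), np.float64(-0.11470787896946116))]
{'hinge': [0.5048, 0.1713], 'push': [0.4861, 0.1743], 'unit': [0.4955, 0.114], 'tare': [0.4776, 0.0035]}
to 0.17 above push [-0.6202731  -0.4438019   0.14263768]
front edge [(np.float64(-0.026732341482753465), np.float64(0.1357808224737494)), (np.float64(-0.024801784366140875), np.float64(-0.13887006473677677))]
```

>>> move_arm --targets '[[[0, 0, 0, 0, -0.75], [0, 0, 0, 0, -0.75], [0, 0, 0, 0, -0.75], [0, 0, 0, 0, 0], [0, 0, 0, 0, 0]]]'

```text
time: 0.52
tool_pos: [0.2557, 0.57, 0.2558]
tool_rot: [-0.0, 0.094, 0.996, -0.0]
contact_force: [-0.1, -1.3, 0.8]
gripper_width: 0.301
grasp_force: 0.0
```

>>> move_arm --targets '[[[0, 0, 0, 0, -0.26], [0, 0, 0, 0, 0], [0, 0, 0, 0, 0]]]'

```text
time: 0.77
tool_pos: [0.2558, 0.5701, 0.2561]
tool_rot: [-0.0, 0.08, 0.997, -0.0]
contact_force: [0.1, 0.1, -0.2]
gripper_width: -0.001
grasp_force: 0.0
```

```bash
python3 - <<'E'
from h import *
import json
t=json.load(open("t.json")); print("to 0.17 above push",delta([*t["push"],.17])); print(state()["gripper_width"])
E
```

```text
to 0.17 above push [-0.48432304 -0.58975961  0.14363609]
-0.0012758557108350549
```

>>> move_arm --targets '[[[0, -0.04, -0.049, 0, 0], [0, -0.04, -0.049, 0, 0], [0, -0.04, -0.049, 0, 0], [0, -0.04, -0.049, 0, 0], [0, -0.04, -0.049, 0, 0]]]'

```text
time: 1.18
tool_pos: [0.3515, 0.4046, 0.2563]
tool_rot: [0.0, 0.08, 0.997, 0.0]
contact_force: [0.6, -0.4, 0.3]
gripper_width: 0.001
grasp_force: 0.0
```

>>> move_arm --targets '[[[0, -0.04, -0.049, 0, 0], [0, -0.04, -0.049, 0, 0], [0, -0.04, -0.049, 0, 0], [0, -0.04, -0.049, 0, 0], [0, -0.04, -0.049, 0, 0]]]'

```text
time: 1.6
tool_pos: [0.4469, 0.2402, 0.2566]
tool_rot: [0.0, 0.08, 0.997, 0.0]
contact_force: [-0.5, 0.7, 0.5]
gripper_width: -0.0
grasp_force: 0.0
```

>>> move_arm --targets '[[[0, -0.04, -0.049, 0, 0], [0, -0.04, -0.049, 0, 0], [0, 0, 0, 0, 0], [0, 0, 0, 0, 0], [0, 0, 0, 0, 0]]]'

```text
time: 2.02
tool_pos: [0.4843, 0.1764, 0.2562]
tool_rot: [-0.0, 0.08, 0.997, 0.0]
contact_force: [-1.0, -0.1, -0.9]
gripper_width: 0.002
grasp_force: 0.0
```

```bash
python3 - <<'E'
from h import *
import json
t=json.load(open("t.json")); print(state()["tool_pos"],"to 0.125 above push",delta([*t["push"],.125]))
c=get_calibration("wrist"); im=grab_frame("wrist")[:,:,::-1].copy()
cv2.imwrite("pics/w1.png",im)
s=state();R=Ro.from_quat(s["tool_rot"][[1,2,3,0]]).as_matrix()
print("tip px",proj(c,[s["tool_pos"]+R@[0,0,.025]]), "push/unit/tare px",proj(c,[[*t[k],z] for k,z in (("push",.073),("unit",.068),("tare",.068))]))
E
```

```text
[0.48425664 0.17637674 0.25623508] to 0.125 above push [-0.00359605 -0.00296724  0.21872262]
tip px [[324.85052995 292.43194989]] push/unit/tare px [[322.21667545 221.99929383]
 [261.05606626 240.4184855 ]
 [145.71022594 240.30374794]]
```

View pics/w1.png

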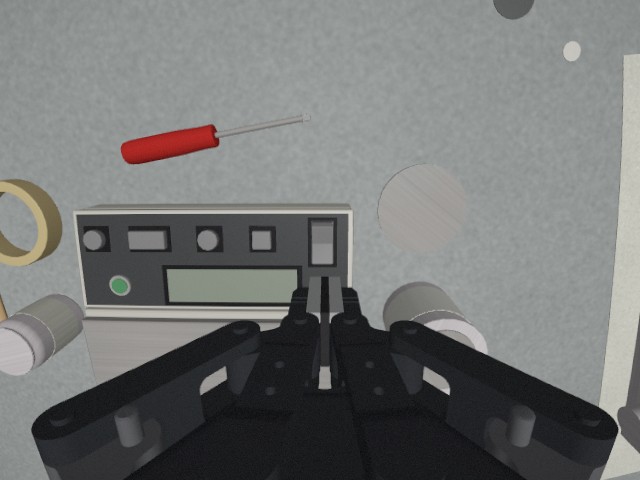

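Projected points match the wrist view: the rocker's front end is near (322,222), unit near (261,240) and tare near (148,240). The closed fingertips are near (325,285). Descending.

>>> move_arm --targets '[[[0, -0.0036, -0.003, 0.06, 0], [0, 0, 0, 0.06, 0], [0, 0, 0, 0.06, 0], [0, 0, 0, 0.05, 0], [0, 0, 0, 0, 0]]]'

```text
time: 2.48
tool_pos: [0.4805, 0.1745, 0.111]
tool_rot: [-0.007, 0.078, 0.997, -0.002]
contact_force: [-1.4, -0.6, -1.0]
gripper_width: 0.001
grasp_force: 0.0
```

>>> move_arm --targets '[[[0, 0, 0, 0, 0], [0, 0, 0, 0, 0], [0, 0, 0, 0.004, 0], [0, 0, 0, 0.004, 0], [0, 0, 0, 0, 0]]]'

```text
time: 2.9
tool_pos: [0.4871, 0.1744, 0.115]
tool_rot: [0.001, 0.079, 0.997, 0.0]
contact_force: [0.3, -0.7, -0.8]
gripper_width: 0.0
grasp_force: 0.0
```

```bash
python3 - <<'E'
from h import *
import json
t=json.load(open("t.json")); s=state(); print(s["tool_pos"],s["contact_force"],"to .1 push",delta([*t["push"],.1]))
cv2.imwrite("pics/s2.png",cv2.resize(grab_frame("scene")[130:280,220:420,::-1],None,fx=4,fy=4,interpolation=cv2.INTER_CUBIC))
E
```

```text
[0.48711183 0.17442611 0.11496157] [ 0.28767049 -0.6836636  -0.78459449] to .1 push [ 0.00177544 -0.00046184  0.02493122]
```

View pics/s2.png

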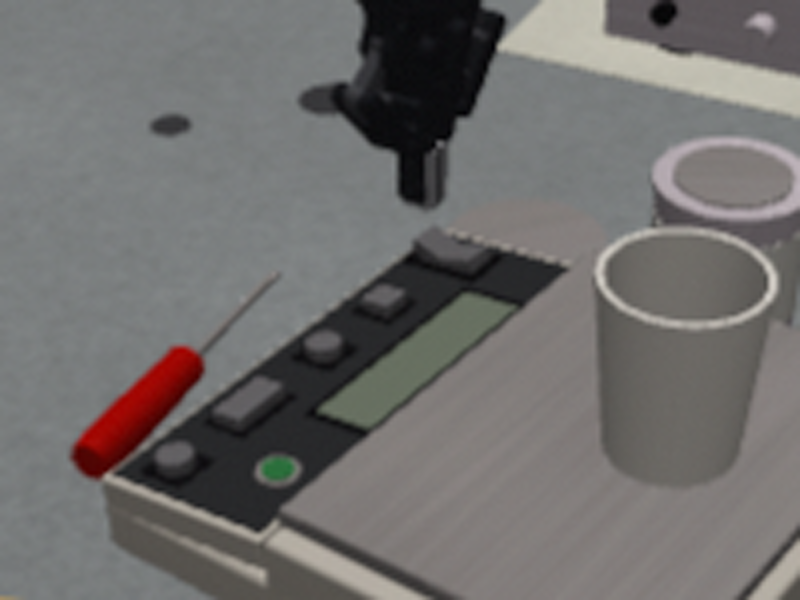

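The fingertip is hovering about 15 mm above the raised front end of the rocker. Descending slowly.

>>> move_arm --targets '[[[0, 0.0018, 0, 0.006, 0], [0, 0, 0, 0.006, 0], [0, 0, 0, 0.004, 0], [0, 0, 0, 0, 0], [0, 0, 0, 0, 0]]]'

```text
time: 3.37
tool_pos: [0.4849, 0.1742, 0.1034]
tool_rot: [-0.0, 0.079, 0.997, -0.0]
contact_force: [0.5, -0.7, 0.4]
gripper_width: -0.002
grasp_force: 0.0
```

>>> move_arm --targets '[[[0, 0, 0, 0.0017, 0], [0, 0, 0, 0.0017, 0], [0, 0, 0, 0.0017, 0], [0, 0, 0, 0, 0], [0, 0, 0, 0, 0]]]'

```text
time: 3.78
tool_pos: [0.4851, 0.1743, 0.1008]
tool_rot: [-0.0, 0.079, 0.997, -0.0]
contact_force: [-0.5, 0.8, 0.3]
gripper_width: -0.001
grasp_force: 0.0
```

>>> move_arm --targets '[[[0, 0, 0, 0.0017, 0], [0, 0, 0, 0, 0], [0, 0, 0, 0.0017, 0], [0, 0, 0, 0, 0], [0, 0, 0, 0, 0]]]'

```text
time: 4.2
tool_pos: [0.4851, 0.1743, 0.0987]
tool_rot: [-0.0, 0.079, 0.997, -0.0]
contact_force: [-0.9, 0.2, 0.1]
gripper_width: -0.0
grasp_force: 0.0
```

>>> move_arm --targets '[[[0, 0, 0, 0.0017, 0], [0, 0, 0, 0, 0], [0, 0, 0, 0, 0]]]'

```text
time: 4.45
tool_pos: [0.4852, 0.1743, 0.0978]
tool_rot: [0.0, 0.079, 0.997, 0.0]
contact_force: [-0.1, 0.1, 0.8]
gripper_width: -0.004
grasp_force: 0.0
```

>>> move_arm --targets '[[[0, 0, 0, 0.0017, 0], [0, 0, 0, 0, 0], [0, 0, 0, 0.0017, 0], [0, 0, 0, 0, 0], [0, 0, 0, 0, 0]]]'

```text
time: 4.87
tool_pos: [0.4851, 0.1743, 0.0956]
tool_rot: [-0.0, 0.079, 0.997, -0.0]
contact_force: [0.0, 0.2, 0.3]
gripper_width: -0.004
grasp_force: 0.2
```

>>> move_arm --targets '[[[0, 0, 0, 0.0017, 0], [0, 0, 0, 0, 0], [0, 0, 0, 0, 0]]]'

```text
time: 5.12
tool_pos: [0.4852, 0.1743, 0.0946]
tool_rot: [0.0, 0.079, 0.997, -0.0]
contact_force: [-0.4, 1.2, 0.9]
gripper_width: -0.002
grasp_force: 0.1
```

>>> move_arm --targets '[[[0, 0, 0, 0.0017, 0], [0, 0, 0, 0, 0], [0, 0, 0, 0, 0]]]'

```text
time: 5.37
tool_pos: [0.4852, 0.1743, 0.0936]
tool_rot: [0.0, 0.079, 0.997, -0.0]
contact_force: [-1.0, 0.3, 0.2]
gripper_width: -0.001
grasp_force: 0.2
```

>>> move_arm --targets '[[[0, 0, 0, 0.0012, 0], [0, 0, 0, 0, 0], [0, 0, 0, 0, 0]]]'

```text
time: 5.62
tool_pos: [0.4853, 0.1743, 0.0933]
tool_rot: [-0.0, 0.079, 0.997, -0.0]
contact_force: [-1.7, -1.1, 4.0]
gripper_width: 0.0
grasp_force: 2.1
```

>>> move_arm --targets '[[[0, 0, 0, 0.0012, 0], [0, 0, 0, 0, 0], [0, 0, 0, 0, 0]]]'

```text
time: 5.87
tool_pos: [0.4853, 0.1744, 0.0932]
tool_rot: [-0.0, 0.079, 0.997, -0.0]
contact_force: [-4.4, -0.4, 6.6]
gripper_width: 0.001
grasp_force: 3.9
```

```bash
python3 - <<'E'
from h import *
cv2.imwrite("pics/s3.png",cv2.resize(grab_frame("scene")[150:225,290:390,::-1],None,fx=8,fy=8,interpolation=cv2.INTER_CUBIC))
s=state();print(s["contact_force"],s["tool_pos"])
E
```

```text
[-3.46467892 -0.48999267  7.68268538] [0.48525973 0.17435874 0.09315008]
```

View pics/s3.png

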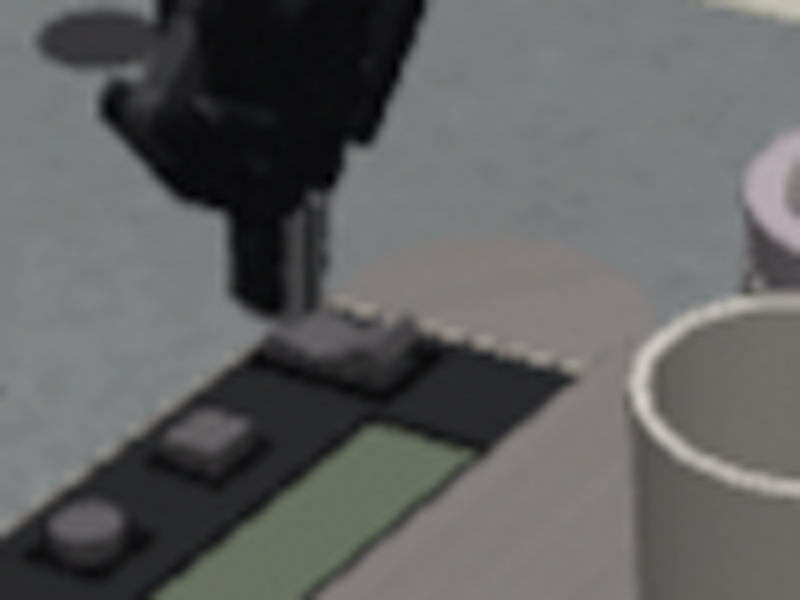

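The back end of the rocker is now raised. The fingertip stopped at tip z ≈ 0.068 with 7 N, which matches the "on" geometry. Lifting and moving on to the unit key.

>>> move_arm --targets '[[[0, 0, 0, -0.02, 0], [0, 0, 0, -0.03, 0], [0, -0.013, -0.048, 0, 0], [0, -0.014, -0.048, 0, 0], [0, 0, 0, 0, 0]]]'

```text
time: 6.33
tool_pos: [0.4931, 0.1118, 0.1232]
tool_rot: [0.001, 0.081, 0.997, -0.001]
contact_force: [-0.2, 0.2, 0.4]
gripper_width: -0.002
grasp_force: 0.0
```

>>> move_arm --targets '[[[0, 0, 0, 0, 0], [0, 0, 0, 0, 0], [0, 0, 0, 0, 0]]]'

```text
time: 6.58
tool_pos: [0.4919, 0.1155, 0.1222]
tool_rot: [-0.0, 0.079, 0.997, 0.0]
contact_force: [-0.2, 0.6, 0.1]
gripper_width: 0.002
grasp_force: 0.0
```

```bash
python3 - <<'E'
from h import *
import json
t=json.load(open("t.json")); s=state(); print(s["tool_pos"],s["contact_force"],"to .097 unit",delta([*t["unit"],.097]))
cv2.imwrite("pics/w4.png",grab_frame("wrist")[:,:,::-1])
E
```

```text
[0.49192576 0.11547235 0.12220367] [-0.16150497  0.62451082  0.10904459] to .097 unit [-0.00629088 -0.00143435  0.04200537]
```

View pics/w4.png

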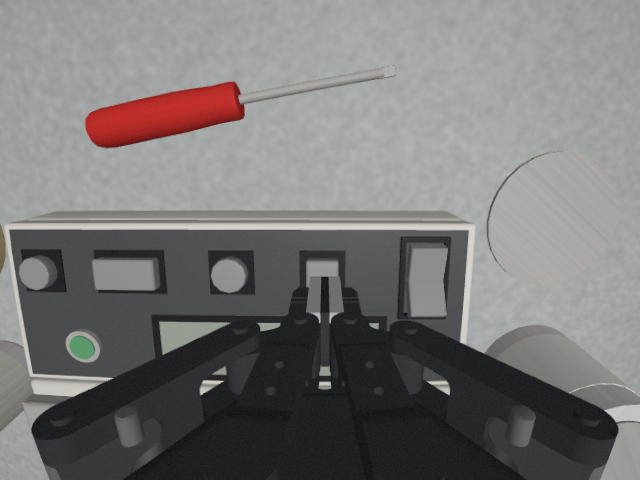

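The fingers at (325,285) are lined up with the unit key at (322,268). The rocker at (427,280) is tipped the other way, so it is on.

>>> move_arm --targets '[[[0, 0, -0.001, 0.017, 0], [0, 0, 0, 0.017, 0], [0, 0, 0, 0.008, 0], [0, 0, 0, 0, 0], [0, 0, 0, 0, 0]]]'

```text
time: 7.05
tool_pos: [0.4912, 0.1144, 0.0959]
tool_rot: [-0.001, 0.079, 0.997, -0.0]
contact_force: [0.1, -0.5, -0.5]
gripper_width: 0.003
grasp_force: 0.0
```

>>> move_arm --targets '[[[0, 0, 0, 0.0025, 0], [0, 0, 0, 0.0025, 0], [0, 0, 0, 0, 0], [0, 0, 0, 0, 0]]]'

```text
time: 7.38
tool_pos: [0.4921, 0.1143, 0.0943]
tool_rot: [0.0, 0.079, 0.997, 0.0]
contact_force: [0.2, -0.6, -0.1]
gripper_width: -0.005
grasp_force: 0.0
```

>>> move_arm --targets '[[[0, 0, 0, 0.0017, 0], [0, 0, 0, 0, 0], [0, 0, 0, 0, 0]]]'

```text
time: 7.63
tool_pos: [0.4923, 0.1143, 0.0934]
tool_rot: [0.0, 0.079, 0.997, 0.0]
contact_force: [-0.1, -0.3, 1.1]
gripper_width: -0.005
grasp_force: 0.5
```

>>> move_arm --targets '[[[0, 0, 0, 0.0017, 0], [0, 0, 0, 0, 0], [0, 0, 0, 0, 0]]]'

```text
time: 7.88
tool_pos: [0.4923, 0.1143, 0.0924]
tool_rot: [0.0, 0.079, 0.997, 0.0]
contact_force: [-0.4, 0.2, 1.8]
gripper_width: 0.004
grasp_force: 0.9
```

>>> move_arm --targets '[[[0, 0, 0, 0.0025, 0], [0, 0, 0, 0, 0], [0, 0, 0, 0.0017, 0], [0, 0, 0, 0, 0], [0, 0, 0, 0, 0]]]'

```text
time: 8.3
tool_pos: [0.4925, 0.1142, 0.09]
tool_rot: [0.001, 0.079, 0.997, 0.0]
contact_force: [1.0, -0.8, 3.4]
gripper_width: 0.003
grasp_force: 1.8
```

>>> move_arm --targets '[[[0, 0, 0, 0.0012, 0], [0, 0, 0, 0, 0], [0, 0, 0, 0, 0]]]'

```text
time: 8.55
tool_pos: [0.4926, 0.1143, 0.0892]
tool_rot: [0.001, 0.079, 0.997, 0.0]
contact_force: [3.0, -1.0, 4.7]
gripper_width: -0.0
grasp_force: 2.1
```

>>> move_arm --targets '[[[0, 0, 0, -0.02, 0], [0, 0, 0, -0.035, 0], [0, 0, 0, 0, 0]]]'

```text
time: 8.8
tool_pos: [0.4929, 0.1146, 0.1247]
tool_rot: [0.001, 0.079, 0.997, 0.0]
contact_force: [0.7, 0.1, 2.3]
gripper_width: 0.007
grasp_force: 0.0
```

>>> move_arm --targets '[[[0, 0, -0.047, 0, 0], [0, 0, -0.047, 0, 0], [0, 0, -0.047, 0, 0], [0, 0, -0.045, 0, 0], [0, 0, 0, 0, 0]]]'

```text
time: 9.22
tool_pos: [0.4725, 0.0013, 0.1207]
tool_rot: [-0.002, 0.081, 0.997, -0.001]
contact_force: [-0.8, 0.2, 0.1]
gripper_width: -0.001
grasp_force: 0.0
```

>>> move_arm --targets '[[[0, 0, 0, 0, 0], [0, 0, 0, 0, 0], [0, 0, 0, 0, 0]]]'

```text
time: 9.47
tool_pos: [0.4739, 0.005, 0.1213]
tool_rot: [-0.001, 0.079, 0.997, 0.0]
contact_force: [-0.3, 1.2, -0.2]
gripper_width: -0.0
grasp_force: 0.0
```

```bash
python3 - <<'E'
from h import *
import json
t=json.load(open("t.json")); s=state(); print(s["tool_pos"],s["contact_force"],"to .097 tare",delta([*t["tare"],.097]))
cv2.imwrite("pics/w5.png",grab_frame("wrist")[:,:,::-1])
E
```

```text
[0.47392245 0.0049601  0.12131441] [-0.30236762  1.19588222 -0.21368053] to .097 tare [-0.00644686 -0.00149386  0.04051526]
```

View pics/w5.png

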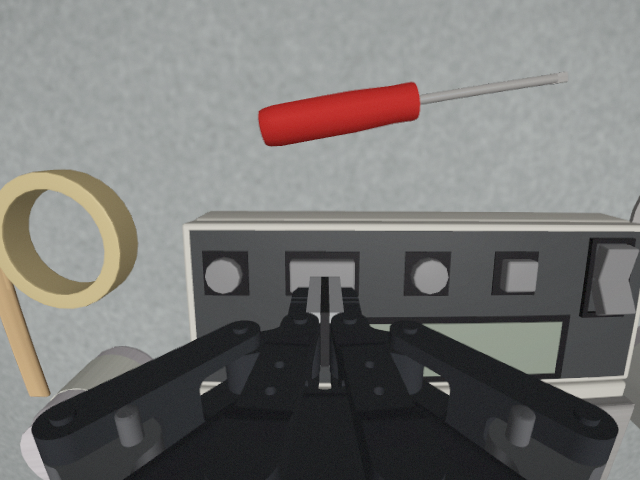

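The fingers at (325,285) are centred on the tare bar at (322,272), the unit key is up, and the rocker at the right is still on.

>>> move_arm --targets '[[[0, 0, -0.001, 0.016, 0], [0, 0, 0, 0.016, 0], [0, 0, 0, 0.008, 0], [0, 0, 0, 0, 0], [0, 0, 0, 0, 0]]]'

```text
time: 9.93
tool_pos: [0.4736, 0.0038, 0.0968]
tool_rot: [-0.001, 0.079, 0.997, 0.0]
contact_force: [0.9, -0.2, 0.5]
gripper_width: 0.003
grasp_force: 0.0
```

>>> move_arm --targets '[[[0, 0, 0, 0.0025, 0], [0, 0, 0, 0.0025, 0], [0, 0, 0, 0, 0], [0, 0, 0, 0, 0]]]'

```text
time: 10.27
tool_pos: [0.4743, 0.0034, 0.0949]
tool_rot: [0.0, 0.079, 0.997, -0.0]
contact_force: [0.3, 0.5, -0.1]
gripper_width: 0.001
grasp_force: 0.0
```

>>> move_arm --targets '[[[0, 0, 0, 0.0017, 0], [0, 0, 0, 0, 0], [0, 0, 0, 0.0017, 0], [0, 0, 0, 0, 0], [0, 0, 0, 0, 0]]]'

```text
time: 10.68
tool_pos: [0.4744, 0.0034, 0.093]
tool_rot: [0.0, 0.079, 0.997, -0.0]
contact_force: [-0.2, -0.5, 0.4]
gripper_width: -0.002
grasp_force: 0.6
```

>>> move_arm --targets '[[[0, 0, 0, 0.0017, 0], [0, 0, 0, 0, 0], [0, 0, 0, 0.0017, 0], [0, 0, 0, 0, 0], [0, 0, 0, 0, 0]]]'

```text
time: 11.1
tool_pos: [0.4746, 0.0034, 0.091]
tool_rot: [0.0, 0.079, 0.997, -0.0]
contact_force: [-0.3, 0.1, 3.0]
gripper_width: 0.002
grasp_force: 1.4
```

>>> move_arm --targets '[[[0, 0, 0, 0.0017, 0], [0, 0, 0, 0, 0], [0, 0, 0, 0.0012, 0], [0, 0, 0, 0, 0], [0, 0, 0, 0, 0]]]'

```text
time: 11.52
tool_pos: [0.4747, 0.0034, 0.0894]
tool_rot: [0.001, 0.079, 0.997, -0.0]
contact_force: [2.3, -1.4, 5.1]
gripper_width: 0.003
grasp_force: 2.1
```

>>> move_arm --targets '[[[0, 0, 0, -0.02, 0], [0, 0, 0, -0.05, 0], [0, 0, 0, -0.06, 0], [0, 0, 0, -0.06, 0], [0, 0, 0, -0.04, 0]]]'

```text
time: 11.93
tool_pos: [0.4742, 0.0036, 0.2303]
tool_rot: [0.001, 0.079, 0.997, 0.0]
contact_force: [0.9, 0.1, 0.2]
gripper_width: -0.0
grasp_force: 0.0
```

>>> move_arm --targets '[[[0, 0, 0, 0, 0], [0, 0, 0, 0, 0], [0, 0, 0, 0, 0], [0, 0, 0, 0, 0], [0, 0, 0, 0, 0]]]'

```text
time: 12.35
tool_pos: [0.473, 0.0037, 0.2248]
tool_rot: [-0.002, 0.079, 0.997, 0.0]
contact_force: [0.0, -0.3, 0.0]
gripper_width: -0.0
grasp_force: 0.0
```

```bash
python3 - <<'E'
from h import *
s=state(); print(s["tool_pos"],s["contact_force"])
cv2.imwrite("pics/s6.png",cv2.resize(grab_frame("scene")[160:280,230:430,::-1],None,fx=4,fy=4,interpolation=cv2.INTER_CUBIC))
E
```

```text
[0.47302365 0.00367677 0.22479357] [ 0.00824573 -0.29929061  0.02814481]
```

View pics/s6.png

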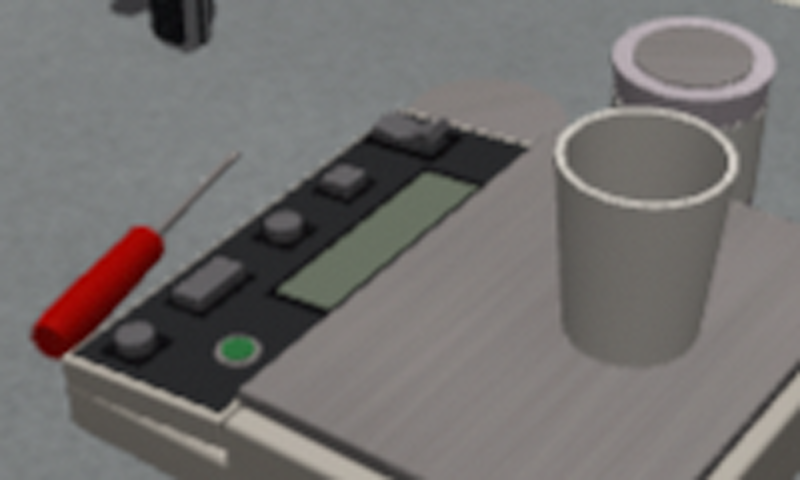

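The rocker at (410,130) is on, all the keys are up, the cup is still in place, and the gripper is clear of the scale.

```bash
python3 -c "
from plant import job; print(job.job_done())"
```

```text
the job is handed in; nothing more can be done
None
```

The job is handed in (no verdict came back): rocker tipped on, unit then tare key pressed about 4 mm at about 5 N and both back up, cup in place, arm clear of the scale.

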